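# Clear up after filling: tapes in the drawer, knives on the drip rack

### The job

Clear up after the filling and masking job. Put the rolls of tape and the spool of thread that lie about on the bench into the top drawer of the pine chest, which stands ajar, and slide that drawer fully shut; draw every filling knife up out of the soaking box and hang it by the eye in its handle on the drip rack, one knife to a peg. Leave the paint tin, the tape measure and the paint brush where they are.

Things in the scene. Friction and masses are not known exactly. Their poses are not given: they have to be found in the camera images.
- drawer_chest: small pine chest of three drawers, 220 deep (x) x 340 wide (y) x 285 high, fixed on the bench, not turned: its front faces the robot (-x). Origin at the middle of its underside: the front face of its sides lies 100 mm from the origin towards -x, the top board is at z 273 to 285. The two lower drawers are shut and not needed
- drawer_chest_drawer_3 (a joint): the top drawer, m: 0 fully shut, grows as it is pulled out towards -x, stop at 0.150; slides with about 1 N of friction and stays where it is left. It starts ajar by 45 to 75 mm. Its front panel is 12 mm thick, 312 wide, z 197 to 271 above the bench; shut, its outer face lies 100 mm from the chest's origin towards -x. Sides 8 mm thick, top at z 260
- drawer_floor (a point): middle of the top drawer's inner floor (z 205 above the bench), moves with the drawer. Inside, the drawer runs 88 mm to each side of it along x and 146 mm along y. With the drawer fully out, the chest still roofs over the part more than 49 mm from this point towards +x: the open part runs from -88 to +49 mm. Room under the chest's top board is 68 mm
- drawer_knob (a point): middle of the round wooden knob of the top drawer, 25 mm across, standing 26 mm out of the front panel; moves with the drawer
- soak_box: grey plastic soaking box with a slotted steel lid, 150 x 94 mm, lid top at 80 mm, fixed on the bench. Origin at the middle of its underside. Three slots 51 mm long along its y, 10 mm wide, in a row along its x at -42, 0 and +42 mm; the knives hang in them blade down, handles standing on the lid
- drip_rack: drip rack fixed on the bench: steel tray 105 (x) x 260 (y) x 14 high, two posts at the back 222 high, between them a batten (z 190 to 220, its front face 24 mm behind the origin, towards its +x) with three steel pegs, 80 mm apart, that stick out of it towards its -x (the robot). Origin at the middle of its underside
- peg_1_tip (a point): centre of the tip of the right-hand (-y) peg, 215.5 mm above the bench; round peg 7 mm thick, 53 mm free length, running from the tip along the rack's +x and falling by 0.1875 mm per mm towards the batten; free all round. The point's axes are the rack's
- peg_2_tip (a point): centre of the tip of the middle peg, 215.5 mm above the bench; round peg 7 mm thick, 53 mm free length, running from the tip along the rack's +x and falling by 0.1875 mm per mm towards the batten; free all round. The point's axes are the rack's
- peg_3_tip (a point): centre of the tip of the left-hand (+y) peg, 215.5 mm above the bench; round peg 7 mm thick, 53 mm free length, running from the tip along the rack's +x and falling by 0.1875 mm per mm towards the batten; free all round. The point's axes are the rack's
- knife_red: filling knife with red handle, 165 mm long, 90 g. Origin at the middle of its blade edge, z along the knife from blade to handle, y across its width, x through its thickness. Steel blade up to 68 mm, 44 wide and 2.4 thick; handle from 70 to 165 mm, 27 wide (32 round the eye) and 14 to 16 thick. In the box it stands upright, its origin 10 mm above the bench. May be absent
- knife_red_eye (a point): centre of the hanging eye of the red knife, 147 mm along it: an opening right through the handle's thickness, 19 mm wide (y) and 21 to 22 mm high (z)
- knife_blue: filling knife with blue handle, 165 mm long, 90 g. Origin at the middle of its blade edge, z along the knife from blade to handle, y across its width, x through its thickness. Steel blade up to 68 mm, 44 wide and 2.4 thick; handle from 70 to 165 mm, 27 wide (32 round the eye) and 14 to 16 thick. In the box it stands upright, its origin 10 mm above the bench. May be absent
- knife_blue_eye (a point): centre of the hanging eye of the blue knife, 147 mm along it: an opening right through the handle's thickness, 19 mm wide (y) and 21 to 22 mm high (z)
- knife_yellow: filling knife with yellow handle, 165 mm long, 90 g. Origin at the middle of its blade edge, z along the knife from blade to handle, y across its width, x through its thickness. Steel blade up to 68 mm, 44 wide and 2.4 thick; handle from 70 to 165 mm, 27 wide (32 round the eye) and 14 to 16 thick. In the box it stands upright, its origin 10 mm above the bench. May be absent
- knife_yellow_eye (a point): centre of the hanging eye of the yellow knife, 147 mm along it: an opening right through the handle's thickness, 19 mm wide (y) and 21 to 22 mm high (z)
- tape_white: roll of white tape lying flat, 66 mm across, 22 mm high, hole 32 mm; origin at the middle of its underside. May be absent
- tape_yellow: roll of yellow tape lying flat, 56 mm across, 22 mm high, hole 25 mm; origin at the middle of its underside. May be absent
- thread_spool: spool of orange thread standing on end, 43 mm across, 47 mm high; origin at the middle of its underside. May be absent
- paint_tin: closed paint tin, 78 mm across, 77 mm high; origin at the middle of its underside. Not to be moved
- tape_measure: yellow tape measure, 62 x 75 x 73 mm high; origin at the middle of its underside. Not to be moved
- paint_brush: paint brush with red handle lying flat, 34 (x) x 216 (y) x 16 mm high; origin at the middle of its underside. Not to be moved
Mind the look-alikes: they are no part of the job. What is shaped like the knife_yellow but green is not meant.

How it is judged:
By the outcome, as a careful person would: the job done as asked, in the order asked, and still so for the second after the job is handed in, with the robot touching nothing.
Of knife_red, knife_blue, knife_yellow only 2 to 3 are there at a start; the rules pass over those that are not, and their reading is None.
Of tape_white, tape_yellow, thread_spool only 2 to 3 are there at a start; the rules pass over those that are not, and their reading is None.
At some moment in a run one of tape_white, tape_yellow, thread_spool may be knocked a few centimetres aside while the robot is not near it.
It also fails if it takes over 210 s, if anything falls off the work surface, if the arm or the gripper's body presses on something with over 40 N, if the wrist force passes 120 N, or if a joint passes its speed limit or range.

### The arm

A 6-joint arm with a two-finger parallel gripper is mounted at the origin on a cart in front of the work surface, level with it; the furniture and walls round the work are solid. World frame = base frame: x ahead of the robot, y to its left, z up, the work surface at z = 0. Lengths are in m, angles in degrees, forces in N, time in s.
With the tool pointing down it reaches from about 0.35 to 0.875 m from the base axis. Payload 4.2 kg.
Tool frame: the origin (TCP) lies on the centre line of the jaws, within the pads' length; the fingertips stand 22 mm ahead of it and the grasp point (between the pads) lies 3 mm ahead of it (r.tcp_to_tips is the distance from the TCP to the fingertips, in m); z points along the fingers, y is the line along which they close (so a half turn about z gives the same grasp; the last joint's range is limited). The gripper opens to 87 mm and grips with 3 to 60 N. Pads are 19 mm wide; open, the fingers measure 117 mm over their backs; the gripper's body (75 mm by 190 mm) begins 51 mm behind the grasp point.
Start: joints at [-60.928, 22.042, 0.453, 0, -68.411, -14.817], TCP at [0.154, -0.606, 0.245] pointing down, gripper open.
Joint ranges: [-179.83, 179.83], [-69.29, 118.12], [-61.27, 80.66], [-181.25, 117.63], [-171.15, -9.14], [-177.46, 177.46]. Speed limits (degrees/s): [159.86, 159.86, 180, 180, 180, 180].

### API

Orientations are given as a 3x3 rotation matrix whose columns are the frame's x, y, z axes.
In Python, from station import r gives the robot as it stands.
- The arm moves only by the tool apply_moves, never from a script. Its argument "plan" is a list of rows, each an object with "grip": the opening, from 0 (shut) to 1 (fully open); "offset": the shift along the tool's x, y, z in cm, a list of three; "spin": the turn about the tool's z in rad. A call has 1 to 5 rows; each row is the pose to reach, as a shift and turn from the pose commanded when the call began, along the tool's axes at that moment; what a row does not reach only later rows make up. A row lasts 1/10 s, in which the tool goes at most 50 mm and 8.59 degrees, less where a joint would pass 70% of its speed; a pose out of reach is approached as far as the arm can. A call with a gripper value outside its range is refused whole. The fingers move at their own pace and stop on an object; the grip force is fixed at half the most. Time passes only in rows, so rows that repeat a pose let the fingers close. It gives the time, the measured TCP pose, the force, the opening and the grip force at its end, in the units of the state.
- r.sense(): the state, without advancing time (a new reading comes with each control period).
- r.capture(name): name is "side" or "top"; returns a dict with "img" (420x560x3 uint8, blue, green, red), "depth" (420x560 float32, m along the optical axis (not along the pixel's ray), 0 where there is no reading), "mtx" (3x3 intrinsics, pixels), "R" (3x3) and "t" (3): a world point X has camera coordinates R X + t. Camera axes: x right, y down, z forward; pixel columns grow to the right and rows downward; lengths in m; the calibration is good to about 2 mm. A picture is of the moment at which its call begins.
- r.finish_job(): hands the job in; it is judged then, once.
The state is a dict: "time_s": time; "joints": joint angles; "joint_velocities": joint speeds; "effort": joint torques, N m; "tcp_pos": TCP position; "ee_rot": TCP orientation; "wrist_force": force on the tool from outside, world axes, zero at the start; "moment": the same for the moment, N m; "gripper_width": opening from 0.0 (shut) to 1.0 (fully open); "gripper_force": force on a finger pad.
Only numpy, scipy, OpenCV 4.12 (cv2) and the standard library are available. Lean on these libraries where they do the work, as an engineer would, in place of code of your own. Each camera call takes 0.05 s, during which the arm holds its last target. There are 200 camera calls.

## Working session

There is one attempt and no reset: what is moved stays moved. The work goes in short steps, Python scripts to look and compute and a tool call to move; the robot and the scene stay as the last step left them, time stands still between calls to the robot, and variables do not carry over. Pictures are saved under pics/ and viewed, at most 14 in all, crops included, and the job is handed in when it is done.

Besides the shell and the picture viewer there is one more tool, called as name(argument=value, ...) on one line, values as JSON. apply_moves: Moves the arm, as the interface text tells. Its arguments: {"type":"object","properties":{"plan":{"type":"array"}},"required":["plan"]}

```bash
ls; mkdir -p pics
cat > h.py <<'E'
import numpy as np, cv2
from station import r
def cap(n):
    return r.capture(n)
def cloud(c):
    d=c["depth"];K=c["mtx"];v,u=np.mgrid[:d.shape[0],:d.shape[1]]
    P=np.stack([(u-K[0,2])/K[0,0]*d,(v-K[1,2])/K[1,1]*d,d],-1)
    X=(P-c["t"])@c["R"]; X[d==0]=np.nan
    return X
def st():
    s=r.sense(); print(round(s["time_s"],2),np.round(s["tcp_pos"],4),np.round(s["ee_rot"],3).tolist(),s["gripper_width"],np.round(s["wrist_force"],1))
E
python3 - <<'E'
from h import *
st()
for n in("top","side"):
    c=cap(n);cv2.imwrite(f"pics/{n}0.png",c["img"]);np.savez(f"{n}0.npz",**c);print(n,c["mtx"].tolist(),c["R"].round(3).tolist(),c["t"])
E
```

```text
pics
0.0 [ 0.1538 -0.6052  0.2435] [[-0.969, -0.246, -0.001], [-0.246, 0.969, 0.002], [0.0, 0.002, -1.0]] 0.9982928309338485 [ 0.4 -0.2  1. ]
top [[487.12117995223133, 0.0, 288.9676221620814], [0.0, 487.12117995223133, 208.12775117809915], [0.0, 0.0, 1.0]] [[-0.01, -1.0, -0.015], [-0.994, 0.012, -0.112], [0.112, 0.014, -0.994]] [-3.36535197e-04  5.64304462e-01  1.34151550e+00]
side [[382.92002942700816, 0.0, 281.0277545310357], [0.0, 382.92002942700816, 210.93705212513925], [0.0, 0.0, 1.0]] [[-0.975, -0.222, 0.024], [-0.106, 0.364, -0.925], [0.196, -0.905, -0.379]] [0.53256333 0.21142851 0.83981954]
```

View pics/top0.png

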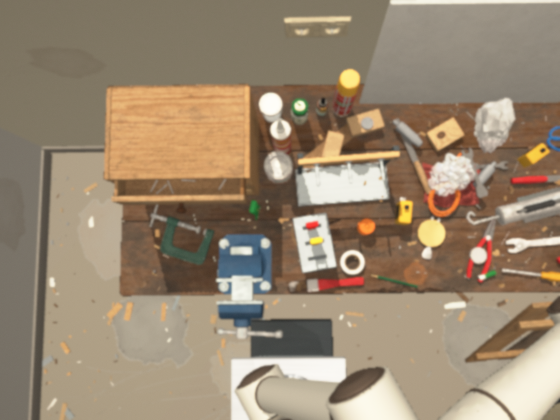

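View pics/side0.png

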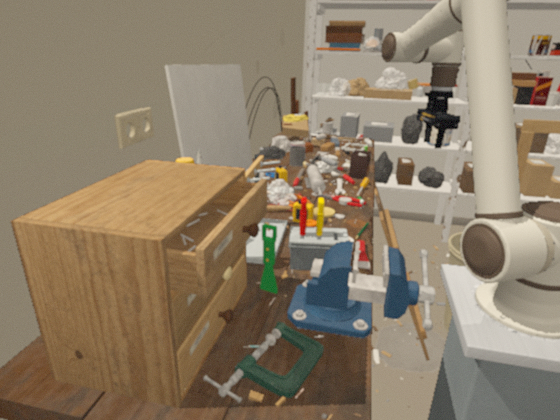

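The top view shows the chest (180,140), rack (343,183), soak box (315,243), the white ring (352,262), an orange blob (366,227), the yellow disc (432,233), a yellow box (405,212), the brush (335,284), a green look-alike knife (254,207) and a red/orange ring (443,200). The side view shows red and yellow knives in the box. I'll look closer.

Run:
```python
import cv2
a=cv2.imread("pics/top0.png")[145:295,245:465];cv2.imwrite("pics/c1.png",cv2.resize(a,None,fx=3.6,fy=3.6,interpolation=cv2.INTER_CUBIC))
a=cv2.imread("pics/side0.png")[150:270,240:380];cv2.imwrite("pics/c2.png",cv2.resize(a,None,fx=5,fy=5,interpolation=cv2.INTER_CUBIC))
```

```text
(no output)
```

View pics/c1.png

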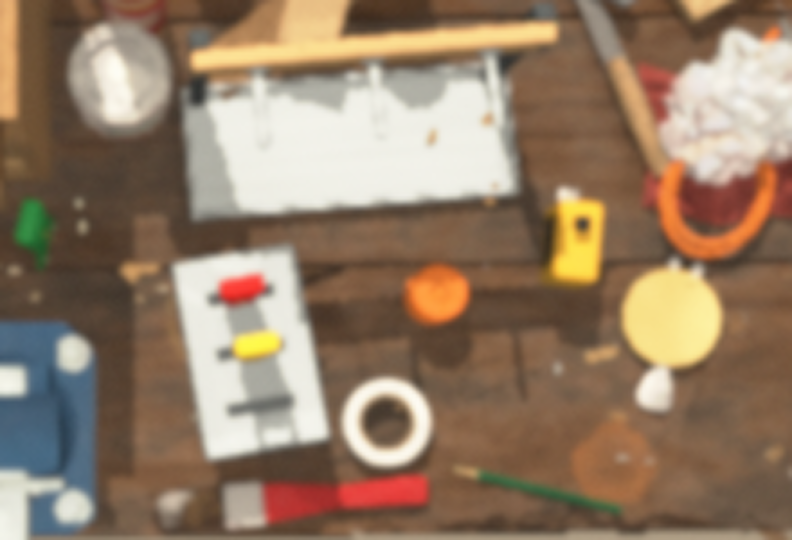

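View pics/c2.png

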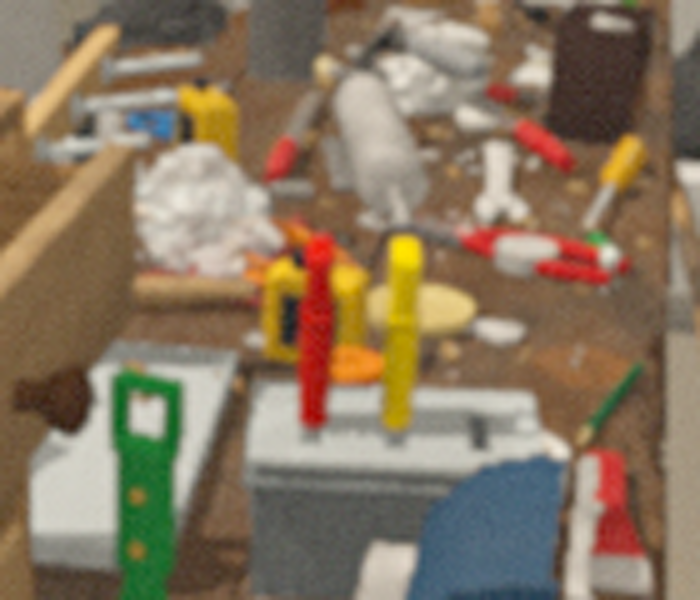

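The crops show only the red (c1 243,288) and yellow (257,345) knives in the soak box; the third slot is empty and the green knife stands elsewhere. The white tape is at top-view (352,262) and the orange spool at (366,227). The yellow disc (432,233) is the paint tin and the yellow box (405,212) is the tape measure, so there's no blue knife and no yellow tape roll. Now I'll measure them.

```bash
cat >> h.py <<'E'
def ray(c,u,v,z):
    K=c["mtx"];d=np.array([(u-K[0,2])/K[0,0],(v-K[1,2])/K[1,1],1.])@c["R"]
    o=-c["R"].T@c["t"]; return o+d*(z-o[2])/d[2]
def mask(c,lo,hi,box):
    h=cv2.cvtColor(c["img"],cv2.COLOR_BGR2HSV);m=cv2.inRange(h,np.array(lo),np.array(hi));k=np.zeros_like(m)
    x0,y0,x1,y1=box;k[y0:y1,x0:x1]=m[y0:y1,x0:x1];return k
def rect(m):
    n,l,s,_=cv2.connectedComponentsWithStats(m);i=1+np.argmax(s[1:,4]);p=np.argwhere(l==i)[:,::-1].astype(np.float32)
    return cv2.minAreaRect(p),p
E
cat > m.py <<'E'
from h import *
T=dict(np.load("top0.npz"))
X=cloud(T)
def item(name,lo,hi,box,z):
    (ce,sz,an),p=rect(mask(T,lo,hi,box)); print(name,np.round(ce,1),np.round(sz,1),round(an,1),len(p),"ray",ray(T,*ce,z).round(4),"depthmed",np.nanmedian(X[p[:,1].astype(int),p[:,0].astype(int)],0).round(4));return ce,p
item("white",(0,0,150),(180,70,255),(338,248,366,276),.022)
item("spool",(5,150,120),(18,255,255),(355,217,378,240),.047)
item("red",(0,150,120),(6,255,255),(300,215,325,235),.175);item("red",(170,150,120),(180,255,255),(300,215,325,235),.175)
item("yel",(22,120,120),(35,255,255),(303,233,330,250),.175)
Z=X[...,2]
def zr(name,lo,hi,box,z):
    m=((Z>lo)&(Z<hi)).astype(np.uint8)*255;k=np.zeros_like(m);x0,y0,x1,y1=box;k[y0:y1,x0:x1]=m[y0:y1,x0:x1]
    (ce,sz,an),p=rect(k);b=cv2.boxPoints((ce,sz,an));print(name,len(p),"px c",np.round(ce,1),np.round(sz,1));print(np.array([ray(T,*q,z) for q in [ce,*b]]).round(4).tolist())
zr("lid",.07,.09,(285,205,345,280),.08)
zr("batten",.20,.235,(285,145,405,170),.22)
zr("tray",.005,.022,(285,165,395,210),.014)
zr("chesttop",.275,.30,(90,70,270,190),.285)
zr("drawfront",.255,.28,(100,185,260,215),.271)
v,u=np.nonzero((Z>.19)&(Z<.24)&(np.arange(420)[:,None]>164)&(np.arange(420)[:,None]<192)&(np.arange(560)>295)&(np.arange(560)<400))
print("peg pts",len(u));
for lo,hi in((300,328),(335,362),(367,395)):
    k=(u>lo)&(u<hi); 
    if k.sum(): 
        q=X[v[k],u[k]];print(k.sum(),q[:,0].min().round(4),q[:,0].max().round(4),np.median(q[:,1]).round(4),q[np.argmin(q[:,0])].round(4))
E
python3 m.py
```

```text
white [352.  261.5] [24.7 24.7] 45.0 356 ray [ 0.4129 -0.1814  0.022 ] depthmed [ 0.414  -0.1808  0.0212]
spool [366.  226.5] [17. 18.] 90.0 272 ray [ 0.5088 -0.2196  0.047 ] depthmed [ 0.5101 -0.2199  0.0458]
red [311.6 225.2] [ 5.7 11.4] 78.7 60 ray [ 0.5043 -0.0651  0.175 ] depthmed [ 0.5046 -0.0658  0.1763]Traceback (most recent call last):
  File "m.py", line 8, in <module>
    item("red",(0,150,120),(6,255,255),(300,215,325,235),.175);item("red",(170,150,120),(180,255,255),(300,215,325,235),.175)
                                                               ~~~~^^^^^^^^^^^^^^^^^^^^^^^^^^^^^^^^^^^^^^^^^^^^^^^^^^^^^^^^^^
  File "m.py", line 5, in item
    (ce,sz,an),p=rect(mask(T,lo,hi,box)); print(name,np.round(ce,1),np.round(sz,1),round(an,1),len(p),"ray",ray(T,*ce,z).round(4),"depthmed",np.nanmedian(X[p[:,1].astype(int),p[:,0].astype(int)],0).round(4));return ce,p
                 ~~~~^^^^^^^^^^^^^^^^^^^
  File "h.py", line 19, in rect
    n,l,s,_=cv2.connectedComponentsWithStats(m);i=1+np.argmax(s[1:,4]);p=np.argwhere(l==i)[:,::-1].astype(np.float32)
                                                    ~~~~~~~~~^^^^^^^^^
    return _wrapfunc(a, 'argmax', axis=axis, out=out, **kwds)
    return bound(*args, **kwds)
ValueError: attempt to get argmax of an empty sequence
```

```bash
sed -i 's/;item("red",(170.*$//' m.py; python3 m.py
```

```text
white [352.  261.5] [24.7 24.7] 45.0 356 ray [ 0.4129 -0.1814  0.022 ] depthmed [ 0.414  -0.1808  0.0212]
spool [366.  226.5] [17. 18.] 90.0 272 ray [ 0.5088 -0.2196  0.047 ] depthmed [ 0.5101 -0.2199  0.0458]
red [311.6 225.2] [ 5.7 11.4] 78.7 60 ray [ 0.5043 -0.0651  0.175 ] depthmed [ 0.5046 -0.0658  0.1763]
yel [315.9 240.5] [ 6.5 12.6] 78.7 76 ray [ 0.4657 -0.0751  0.175 ] depthmed [ 0.4647 -0.0753  0.175 ]
lid 1598 px c [313.6 242.6] [54.7 34.2]
[[0.4644, -0.0727, 0.08], [0.53, -0.0152, 0.08], [0.5451, -0.1069, 0.08], [0.3997, -0.1296, 0.08], [0.3848, -0.0391, 0.08]]
batten 859 px c [348.1 160.5] [ 22.1 101.7]
[[0.6589, -0.1554, 0.22], [0.6787, -0.0293, 0.22], [0.6944, -0.2787, 0.22], [0.6393, -0.2808, 0.22], [0.6236, -0.0327, 0.22]]
tray 581 px c [341.5 185.7] [37.2 92.1]
[[0.629, -0.1576, 0.014], [0.6765, -0.0231, 0.014], [0.6898, -0.2877, 0.014], [0.582, -0.2908, 0.014], [0.5686, -0.0285, 0.014]]
chesttop 13618 px c [176. 132.] [ 94.5 147.1]
[[0.7184, 0.253, 0.285], [0.8338, 0.4316, 0.285], [0.8327, 0.0816, 0.285], [0.6061, 0.0791, 0.285], [0.6062, 0.4214, 0.285]]
drawfront 883 px c [177.5 193.5] [133.  17.]
[[0.5748, 0.2506, 0.271], [0.5567, 0.4065, 0.271], [0.597, 0.4078, 0.271], [0.593, 0.0948, 0.271], [0.5529, 0.0948, 0.271]]
peg pts 188
81 0.5969 0.6531 -0.0767 [ 0.5969 -0.0783  0.2175]
55 0.6028 0.6496 -0.1577 [ 0.6028 -0.1586  0.2209]
46 0.6093 0.6489 -0.2371 [ 0.6093 -0.2367  0.2204]
```

apply_moves(plan=[{"grip": 1, "offset": [-13.5, 12, -9], "spin": 0.248}, {"grip": 1, "offset": [-13.5, 12, -9], "spin": 0.248}, {"grip": 1, "offset": [-13.5, 12, -9], "spin": 0.248}, {"grip": 1, "offset": [-13.5, 12, -9], "spin": 0.248}, {"grip": 1, "offset": [-13.5, 12, -9], "spin": 0.248}])

```text
time_s: 0.6
tcp_pos: [0.2577, -0.4541, 0.3383]
ee_rot: [[-1.0, -0.006, 0.005], [-0.006, 1.0, -0.005], [-0.005, -0.005, -1.0]]
wrist_force: [-0.2, -0.5, 0.6]
gripper_width: 0.999
gripper_force: 0.0
```

```bash
cat >> h.py <<'E'
def to(x,y,z):
    s=r.sense();d=(np.array([x,y,z])-s["tcp_pos"])@np.array(s["ee_rot"])*100; print("offset",d.round(2)," yaw(tool x)",np.degrees(np.arctan2(s["ee_rot"][1][0],s["ee_rot"][0][0])).round(2))
E
python3 - <<'E'
from h import *
st();to(.54,.25,.335)
S=dict(np.load("side0.npz"));X=cloud(S)
b=S["img"].astype(int)
# knob: dark brown blob, protruding from panel
k=np.zeros((420,560),bool);k[215:245,240:268]=1
m=k&(b.sum(-1)<170)&(X[...,2]>.19)
print(m.sum(),np.nanmin(X[m],0),np.nanmedian(X[m],0),np.nanmax(X[m],0))
T=dict(np.load("top0.npz"))
v=T["img"][180:215,150:160].sum(-1).mean(1);print(list(zip(range(180,215),v.astype(int))))
print([ray(T,155,q,.271)[0].round(4) for q in (195,201)])
E
```

```text
0.6 [ 0.2577 -0.4541  0.3383] [[-1.0, -0.006, 0.005], [-0.006, 1.0, -0.005], [-0.005, -0.005, -1.0]] 0.9987104050028728 [-0.2 -0.5  0.6]
offset [-28.66  70.23   0.13]  yaw(tool x) -179.64
97 [0.53497024 0.25176029 0.2266331 ] [0.54232101 0.25717371 0.23427018] [0.55854227 0.26344488 0.24399766]
[(180, np.int64(298)), (181, np.int64(302)), (182, np.int64(304)), (183, np.int64(305)), (184, np.int64(306)), (185, np.int64(313)), (186, np.int64(315)), (187, np.int64(313)), (188, np.int64(306)), (189, np.int64(300)), (190, np.int64(300)), (191, np.int64(300)), (192, np.int64(294)), (193, np.int64(288)), (194, np.int64(308)), (195, np.int64(373)), (196, np.int64(453)), (197, np.int64(499)), (198, np.int64(520)), (199, np.int64(516)), (200, np.int64(460)), (201, np.int64(360)), (202, np.int64(287)), (203, np.int64(259)), (204, np.int64(248)), (205, np.int64(247)), (206, np.int64(245)), (207, np.int64(245)), (208, np.int64(251)), (209, np.int64(259)), (210, np.int64(264)), (211, np.int64(262)), (212, np.int64(263)), (213, np.int64(282)), (214, np.int64(324))]
[np.float64(0.572), np.float64(0.5578)]
```

apply_moves(plan=[{"grip": 1, "offset": [-9.5, 23, 0], "spin": 0}, {"grip": 1, "offset": [-9.5, 23, 0], "spin": 0}, {"grip": 1, "offset": [-9.5, 23, 0], "spin": 0}, {"grip": 1, "offset": [-9.5, 23, 0], "spin": 0}, {"grip": 1, "offset": [-9.5, 23, 0], "spin": 0}])

```text
time_s: 1.1
tcp_pos: [0.3499, -0.2246, 0.3339]
ee_rot: [[-1.0, 0.0, -0.001], [0.0, 1.0, 0.0], [0.001, 0.0, -1.0]]
wrist_force: [1.3, 0.7, 0.5]
gripper_width: 0.999
gripper_force: 0.0
```

apply_moves(plan=[{"grip": 1, "offset": [-9.5, 23, 0], "spin": 0}, {"grip": 1, "offset": [-9.5, 23, 0], "spin": 0}, {"grip": 1, "offset": [-9.5, 23, 0], "spin": 0}, {"grip": 1, "offset": [-9.5, 23, 0], "spin": 0}, {"grip": 1, "offset": [-9.5, 23, 0], "spin": 0}])

```text
time_s: 1.6
tcp_pos: [0.445, 0.0057, 0.334]
ee_rot: [[-1.0, -0.001, -0.001], [-0.001, 1.0, -0.0], [0.001, -0.0, -1.0]]
wrist_force: [1.0, -0.5, -0.6]
gripper_width: 1.001
gripper_force: 0.0
```

apply_moves(plan=[{"grip": 0.8, "offset": [-9.5, 24, 0], "spin": 0}, {"grip": 0.8, "offset": [-9.5, 24, 0], "spin": 0}, {"grip": 0.8, "offset": [-9.5, 24, 0], "spin": 0}, {"grip": 0.8, "offset": [-9.5, 24, 0], "spin": 0}, {"grip": 0.8, "offset": [-9.5, 24, 0], "spin": 0}])

```text
time_s: 2.1
tcp_pos: [0.5372, 0.238, 0.3334]
ee_rot: [[-1.0, -0.001, -0.001], [-0.001, 1.0, -0.001], [0.001, -0.001, -1.0]]
wrist_force: [0.4, -0.6, 0.2]
gripper_width: 0.807
gripper_force: 0.0
```

Run:
```python
from h import *
to(.542,.2515,.237)
```

```text
offset [-0.49  1.36  9.64]  yaw(tool x) -179.97
```

apply_moves(plan=[{"grip": 0.8, "offset": [-0.4, 1.2, 0], "spin": 0}, {"grip": 0.8, "offset": [-0.4, 1.2, 4], "spin": 0}, {"grip": 0.8, "offset": [-0.4, 1.2, 8], "spin": 0}, {"grip": 0.8, "offset": [-0.4, 1.2, 9.6], "spin": 0}, {"grip": 0.8, "offset": [-0.4, 1.2, 9.6], "spin": 0}])

```text
time_s: 2.6
tcp_pos: [0.5392, 0.2467, 0.2345]
ee_rot: [[-1.0, 0.0, -0.007], [0.0, 1.0, -0.005], [0.007, -0.005, -1.0]]
wrist_force: [0.6, 0.3, 0.0]
gripper_width: 0.801
gripper_force: 0.0
```

apply_moves(plan=[{"grip": 0.1, "offset": [0, 0, 0], "spin": 0}, {"grip": 0.1, "offset": [0, 0, 0], "spin": 0}, {"grip": 0.1, "offset": [0, 0, 0], "spin": 0}, {"grip": 0.1, "offset": [0, 0, 0], "spin": 0}, {"grip": 0.1, "offset": [0, 0, 0], "spin": 0}])

```text
time_s: 3.1
tcp_pos: [0.5408, 0.2486, 0.2392]
ee_rot: [[-1.0, -0.001, 0.001], [-0.001, 1.0, 0.001], [-0.001, 0.001, -1.0]]
wrist_force: [-0.8, 0.8, 0.2]
gripper_width: 0.427
gripper_force: 0.0
```

apply_moves(plan=[{"grip": 0.1, "offset": [0, 0, 0], "spin": 0}, {"grip": 0.1, "offset": [0, 0, 0], "spin": 0}, {"grip": 0.1, "offset": [0, 0, 0], "spin": 0}, {"grip": 0.1, "offset": [0, 0, 0], "spin": 0}, {"grip": 0.1, "offset": [0, 0, 0], "spin": 0}])

```text
time_s: 3.6
tcp_pos: [0.541, 0.25, 0.2388]
ee_rot: [[-1.0, -0.002, 0.002], [-0.002, 1.0, 0.003], [-0.002, 0.003, -1.0]]
wrist_force: [-1.0, 4.7, -0.6]
gripper_width: 0.256
gripper_force: 30.0
```

apply_moves(plan=[{"grip": 0.1, "offset": [2, 0, 0], "spin": 0}, {"grip": 0.1, "offset": [4, 0, 0], "spin": 0}, {"grip": 0.1, "offset": [6, 0, 0], "spin": 0}, {"grip": 0.1, "offset": [8, 0, 0], "spin": 0}, {"grip": 0.1, "offset": [8.6, 0, 0], "spin": 0}])

```text
time_s: 4.1
tcp_pos: [0.4538, 0.25, 0.2388]
ee_rot: [[-1.0, -0.002, 0.002], [-0.002, 1.0, 0.004], [-0.002, 0.004, -1.0]]
wrist_force: [2.1, 5.7, -2.1]
gripper_width: 0.255
gripper_force: 30.0
```

apply_moves(plan=[{"grip": 0.7, "offset": [0, 0, 0], "spin": 0}, {"grip": 0.7, "offset": [0, 0, 0], "spin": 0}, {"grip": 0.7, "offset": [0, 0, 0], "spin": 0}, {"grip": 0.7, "offset": [0, 0, -4], "spin": 0}, {"grip": 0.7, "offset": [0, 0, -9], "spin": 0}])

```text
time_s: 4.6
tcp_pos: [0.4539, 0.247, 0.3272]
ee_rot: [[-1.0, 0.0, -0.005], [0.0, 1.0, -0.006], [0.005, -0.006, -1.0]]
wrist_force: [1.2, 1.8, 0.6]
gripper_width: 0.625
gripper_force: 0.0
```

apply_moves(plan=[{"grip": 1, "offset": [2, -23, -1], "spin": 0}, {"grip": 1, "offset": [2, -23, -1], "spin": 0}, {"grip": 1, "offset": [2, -23, -1], "spin": 0}, {"grip": 1, "offset": [2, -23, -1], "spin": 0}, {"grip": 1, "offset": [2, -23, -1], "spin": 0}])

```text
time_s: 5.1
tcp_pos: [0.4338, 0.0152, 0.339]
ee_rot: [[-1.0, 0.001, -0.0], [0.001, 1.0, -0.001], [0.0, -0.001, -1.0]]
wrist_force: [1.1, -0.1, 1.4]
gripper_width: 0.985
gripper_force: 0.0
```

```bash
cat > m2.py <<'E'
from h import *
import sys
st();c=cap("top");cv2.imwrite(f"pics/{sys.argv[1]}.png",c["img"]);np.savez("top1.npz",**c)
for nm,lo,hi,box,z in(("white",(0,0,150),(180,70,255),(335,240,400,285),.022),("spool",(5,150,120),(18,255,255),(335,210,395,250),.047)):
    try:(ce,sz,an),p=rect(mask(c,lo,hi,box));print(nm,np.round(ce,1),np.round(sz,1),ray(c,*ce,z).round(4))
    except Exception as e: print(nm,"none")
v=c["img"][195:250,150:160].sum(-1).mean(1);i=195+np.argmax(v);print("front edge row",i,ray(c,155,i,.271))
E
python3 m2.py t1
```

```text
5.1 [0.4338 0.0152 0.339 ] [[-1.0, 0.001, -0.0], [0.001, 1.0, -0.001], [0.0, -0.001, -1.0]] 0.9853541672436938 [ 1.1 -0.1  1.4]
white [352.  261.5] [24.7 24.7] [ 0.4129 -0.1814  0.022 ]
spool [366.  226.5] [17. 18.] [ 0.5088 -0.2196  0.047 ]
front edge row 236 [0.47594181 0.30146872 0.271     ]
```

apply_moves(plan=[{"grip": 0.9, "offset": [-7.5, -23.4, 0], "spin": 0}, {"grip": 0.9, "offset": [-7.5, -23.4, 0], "spin": 0}, {"grip": 0.9, "offset": [-7.5, -23.4, 0], "spin": 0}, {"grip": 0.9, "offset": [-7.5, -23.4, 0], "spin": 0}, {"grip": 0.9, "offset": [-7.5, -23.4, 5], "spin": 0}])

```text
time_s: 5.65
tcp_pos: [0.5092, -0.2085, 0.3058]
ee_rot: [[-1.0, 0.001, 0.01], [0.001, 1.0, -0.004], [-0.01, -0.004, -1.0]]
wrist_force: [1.6, -0.2, -0.1]
gripper_width: 0.902
gripper_force: 0.0
```

Run:
```python
from h import *
to(.5095,-.22,.033);print(r.sense()["joints"])
```

```text
offset [ 0.24 -1.03 27.28]  yaw(tool x) 179.94
[ -5.28279031  12.2344927   -4.71509284   0.19706825 -72.46078077
 -84.8401221 ]
```

apply_moves(plan=[{"grip": 0.9, "offset": [0, 0, 4], "spin": 0}, {"grip": 0.9, "offset": [0, 0, 8], "spin": 0}, {"grip": 0.9, "offset": [0, 0, 12], "spin": 0}, {"grip": 0.9, "offset": [0, 0, 16], "spin": 0}, {"grip": 0.9, "offset": [0, 0, 18], "spin": 0}])

```text
time_s: 6.15
tcp_pos: [0.5038, -0.2044, 0.1178]
ee_rot: [[-1.0, 0.001, -0.007], [0.001, 1.0, 0.001], [0.007, 0.001, -1.0]]
wrist_force: [-0.2, -0.1, -0.3]
gripper_width: 0.897
gripper_force: 0.0
```

```bash
python3 - <<'E'
from h import *
to(.5095,-.22,.030)
E
python3 m2.py t2
```

```text
offset [-0.63 -1.57  8.78]  yaw(tool x) 179.96
6.15 [ 0.5038 -0.2044  0.1178] [[-1.0, 0.001, -0.007], [0.001, 1.0, 0.001], [0.007, 0.001, -1.0]] 0.8971458617912411 [-0.2 -0.1 -0.3]
white [352.  261.5] [23. 24.] [ 0.4129 -0.1814  0.022 ]
spool none
front edge row 236 [0.47594181 0.30146872 0.271     ]
```

apply_moves(plan=[{"grip": 0.9, "offset": [-0.6, -1.6, 0], "spin": 0}, {"grip": 0.9, "offset": [-0.6, -1.6, 3], "spin": 0}, {"grip": 0.9, "offset": [-0.6, -1.6, 6], "spin": 0}, {"grip": 0.9, "offset": [-0.6, -1.6, 8.5], "spin": 0}, {"grip": 0.9, "offset": [-0.6, -1.6, 8.5], "spin": 0}])

```text
time_s: 6.7
tcp_pos: [0.5114, -0.2209, 0.035]
ee_rot: [[-1.0, 0.0, -0.004], [0.0, 1.0, 0.0], [0.004, 0.0, -1.0]]
wrist_force: [-0.6, -0.8, 0.6]
gripper_width: 0.898
gripper_force: 0.0
```

apply_moves(plan=[{"grip": 0.3, "offset": [0, 0, 0], "spin": 0}, {"grip": 0.3, "offset": [0, 0, 0], "spin": 0}, {"grip": 0.3, "offset": [0, 0, 0], "spin": 0}, {"grip": 0.3, "offset": [0, 0, 0], "spin": 0}, {"grip": 0.3, "offset": [0, 0, 0], "spin": 0}])

```text
time_s: 7.2
tcp_pos: [0.5127, -0.2202, 0.0374]
ee_rot: [[-1.0, -0.001, 0.001], [-0.001, 1.0, -0.0], [-0.001, -0.0, -1.0]]
wrist_force: [-0.9, -0.1, -0.3]
gripper_width: 0.531
gripper_force: 0.0
```

apply_moves(plan=[{"grip": 0.3, "offset": [0, 0, 0], "spin": 0}, {"grip": 0.3, "offset": [0, 0, 0], "spin": 0}, {"grip": 0.3, "offset": [0, 0, 0], "spin": 0}, {"grip": 0.3, "offset": [0, 0, -3], "spin": 0}, {"grip": 0.3, "offset": [0, 0, -8], "spin": 0}])

```text
time_s: 7.7
tcp_pos: [0.5096, -0.2195, 0.1139]
ee_rot: [[-1.0, -0.0, -0.01], [-0.0, 1.0, 0.002], [0.01, 0.002, -1.0]]
wrist_force: [0.9, 0.1, -0.5]
gripper_width: 0.443
gripper_force: 28.8
```

apply_moves(plan=[{"grip": 0.3, "offset": [-1, 5, -21.5], "spin": 0}, {"grip": 0.3, "offset": [-1, 5, -21.5], "spin": 0}, {"grip": 0.3, "offset": [-1, 5, -21.5], "spin": 0}, {"grip": 0.3, "offset": [-1, 5, -21.5], "spin": 0}, {"grip": 0.3, "offset": [-1, 5, -21.5], "spin": 0}])

```text
time_s: 8.2
tcp_pos: [0.5236, -0.1697, 0.3371]
ee_rot: [[-1.0, -0.002, 0.009], [-0.002, 1.0, -0.001], [-0.009, -0.001, -1.0]]
wrist_force: [-0.3, -0.5, -1.3]
gripper_width: 0.442
gripper_force: 28.8
```

apply_moves(plan=[{"grip": 0.3, "offset": [-1.5, 23, -1], "spin": 0}, {"grip": 0.3, "offset": [-1.5, 23, -1], "spin": 0}, {"grip": 0.3, "offset": [-1.5, 23, -1], "spin": 0}, {"grip": 0.3, "offset": [-1.5, 23, -1], "spin": 0}, {"grip": 0.3, "offset": [-1.5, 23, -1], "spin": 0}])

```text
time_s: 8.7
tcp_pos: [0.5367, 0.0629, 0.3412]
ee_rot: [[-1.0, -0.003, -0.001], [-0.003, 1.0, 0.001], [0.001, 0.001, -1.0]]
wrist_force: [0.9, 0.3, -0.6]
gripper_width: 0.439
gripper_force: 28.9
```

apply_moves(plan=[{"grip": 0.3, "offset": [-1.5, 12, 0], "spin": 0}, {"grip": 0.3, "offset": [-1.5, 12, 0], "spin": 0}, {"grip": 0.3, "offset": [-1.5, 12, 0], "spin": 0}, {"grip": 0.3, "offset": [-1.5, 12, 0], "spin": 0}, {"grip": 0.3, "offset": [-1.5, 12, 0], "spin": 0}])

```text
time_s: 9.2
tcp_pos: [0.5517, 0.1798, 0.341]
ee_rot: [[-1.0, -0.001, -0.002], [-0.001, 1.0, -0.001], [0.002, -0.001, -1.0]]
wrist_force: [-0.4, -0.1, 0.3]
gripper_width: 0.441
gripper_force: 28.9
```

Run:
```python
from h import *
st();to(.55,.175,.247)
```

```text
9.2 [0.5517 0.1798 0.341 ] [[-1.0, -0.001, -0.002], [-0.001, 1.0, -0.001], [0.002, -0.001, -1.0]] 0.4413475270889923 [-0.4 -0.1  0.3]
offset [ 0.16 -0.47  9.4 ]  yaw(tool x) -179.92
```

apply_moves(plan=[{"grip": 0.3, "offset": [0.2, -0.4, 4], "spin": 0}, {"grip": 0.3, "offset": [0.2, -0.4, 7], "spin": 0}, {"grip": 0.3, "offset": [0.2, -0.4, 9.2], "spin": 0}, {"grip": 0.3, "offset": [0.2, -0.4, 9.5], "spin": 0}, {"grip": 0.3, "offset": [0.2, -0.4, 9.7], "spin": 0}])

```text
time_s: 9.7
tcp_pos: [0.5504, 0.1747, 0.2452]
ee_rot: [[-1.0, 0.0, 0.001], [0.0, 1.0, -0.0], [-0.001, -0.0, -1.0]]
wrist_force: [1.0, -0.4, -0.0]
gripper_width: 0.443
gripper_force: 28.9
```

apply_moves(plan=[{"grip": 0.65, "offset": [0, 0, 0], "spin": 0}, {"grip": 0.65, "offset": [0, 0, 0], "spin": 0}, {"grip": 0.65, "offset": [0, 0, 0], "spin": 0}, {"grip": 0.65, "offset": [0, 0, 0], "spin": 0}, {"grip": 0.65, "offset": [0, 0, -3], "spin": 0}])

```text
time_s: 10.2
tcp_pos: [0.548, 0.1752, 0.2711]
ee_rot: [[-1.0, -0.0, -0.008], [-0.0, 1.0, -0.003], [0.008, -0.003, -1.0]]
wrist_force: [0.3, -0.1, 0.6]
gripper_width: 0.644
gripper_force: 0.0
```

apply_moves(plan=[{"grip": 0.65, "offset": [0, 0, -3], "spin": 0}, {"grip": 0.65, "offset": [0, 0, -7], "spin": 0}, {"grip": 0.45, "offset": [4, -5, -7], "spin": 0}, {"grip": 0.45, "offset": [5, -9, -7], "spin": -0.15}, {"grip": 0.45, "offset": [7, -12, -7], "spin": -0.3}])

```text
time_s: 10.7
tcp_pos: [0.4793, 0.0544, 0.3453]
ee_rot: [[-0.953, -0.302, 0.001], [-0.302, 0.953, 0.0], [-0.001, -0.0, -1.0]]
wrist_force: [0.1, -0.3, 0.5]
gripper_width: 0.487
gripper_force: 0.0
```

apply_moves(plan=[{"grip": 0.4, "offset": [4, -21, 0], "spin": -0.15}, {"grip": 0.4, "offset": [4, -21, 0], "spin": -0.3}, {"grip": 0.4, "offset": [4, -21, 0], "spin": -0.45}, {"grip": 0.4, "offset": [4, -21, 0], "spin": -0.6}, {"grip": 0.4, "offset": [4, -21, 0], "spin": -0.75}])

```text
time_s: 11.2
tcp_pos: [0.504, -0.1559, 0.3452]
ee_rot: [[-0.57, -0.822, 0.001], [-0.822, 0.57, -0.0], [-0.0, -0.001, -1.0]]
wrist_force: [-0.1, 0.6, -0.2]
gripper_width: 0.402
gripper_force: 0.0
```

```bash
python3 m2.py t3
python3 - <<'E'
from h import *
to(.4375,-.181,.12)
E
```

```text
11.2 [ 0.504  -0.1559  0.3452] [[-0.57, -0.822, 0.001], [-0.822, 0.57, -0.0], [-0.0, -0.001, -1.0]] 0.4017942004352097 [-0.1  0.6 -0.2]
white [353.5 264.3] [19.5 25. ] [ 0.405  -0.1855  0.022 ]
spool none
front edge row 236 [0.47594181 0.30146872 0.271     ]
offset [ 5.49  4.33 22.48]  yaw(tool x) -124.56
```

View pics/t3.png

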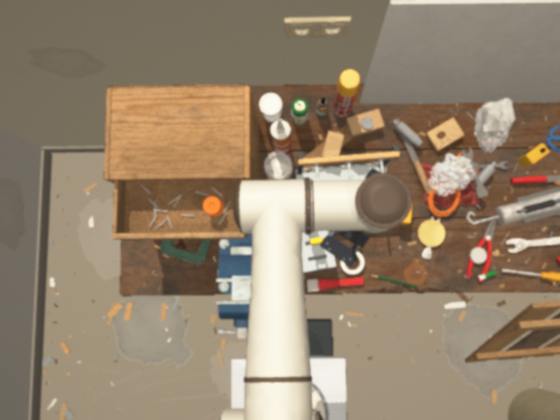

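The spool stands in the open drawer at (212,206). The white tape is still at (352,262), partly hidden by the gripper.

apply_moves(plan=[{"grip": 0.4, "offset": [5.5, 4.3, 0], "spin": -0.15}, {"grip": 0.4, "offset": [5.5, 4.3, 4], "spin": -0.3}, {"grip": 0.4, "offset": [5.5, 4.3, 8], "spin": -0.45}, {"grip": 0.4, "offset": [5.5, 4.3, 12], "spin": -0.603}, {"grip": 0.4, "offset": [5.5, 4.3, 16], "spin": -0.603}])

```text
time_s: 11.75
tcp_pos: [0.4373, -0.1745, 0.1842]
ee_rot: [[-0.006, -1.0, 0.003], [-1.0, 0.006, -0.0], [0.0, -0.003, -1.0]]
wrist_force: [0.9, 0.1, -0.1]
gripper_width: 0.395
gripper_force: 0.0
```

```bash
python3 - <<'E'
from h import *
st();to(.4378,-.181,.026)
E
python3 m2.py t4
```

```text
11.75 [ 0.4373 -0.1745  0.1842] [[-0.006, -1.0, 0.003], [-1.0, 0.006, -0.0], [0.0, -0.003, -1.0]] 0.3948385718257338 [ 0.9  0.1 -0.1]
offset [ 0.65 -0.02 15.82]  yaw(tool x) -90.37
11.75 [ 0.4373 -0.1745  0.1842] [[-0.006, -1.0, 0.003], [-1.0, 0.006, -0.0], [0.0, -0.003, -1.0]] 0.3948385718257338 [ 0.9  0.1 -0.1]
white [349.  254.5] [29. 28.] [ 0.4325 -0.1735  0.022 ]
spool none
front edge row 236 [0.47594181 0.30146872 0.271     ]
```

apply_moves(plan=[{"grip": 0.4, "offset": [0.6, 0, 3], "spin": 0}, {"grip": 0.4, "offset": [0.6, 0, 6], "spin": 0}, {"grip": 0.4, "offset": [0.6, 0, 9], "spin": 0}, {"grip": 0.4, "offset": [0.6, 0, 11], "spin": 0}, {"grip": 0.4, "offset": [0.6, 0, 11], "spin": 0}])

```text
time_s: 12.3
tcp_pos: [0.4361, -0.1802, 0.0733]
ee_rot: [[-0.009, -1.0, -0.005], [-1.0, 0.009, 0.0], [-0.0, 0.005, -1.0]]
wrist_force: [-0.4, 0.6, 0.2]
gripper_width: 0.399
gripper_force: 0.0
```

Run:
```python
from h import *
st();to(.4378,-.181,.025)
a=cap("top")["img"][215:295,290:400];b=cap("side")["img"][195:285,310:420]
cv2.imwrite("pics/t5.png",np.hstack([cv2.resize(a,(400,320)),cv2.resize(b,(390,320))]))
```

```text
12.3 [ 0.4361 -0.1802  0.0733] [[-0.009, -1.0, -0.005], [-1.0, 0.009, 0.0], [-0.0, 0.005, -1.0]] 0.3988325715261865 [-0.4  0.6  0.2]
offset [ 0.08 -0.19  4.83]  yaw(tool x) -90.52
```

View pics/t5.png

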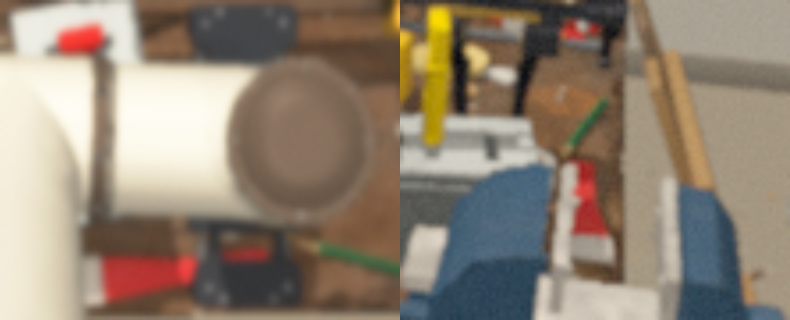

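The wrist hides the tape at about (352,262) in the top view. I'll descend slowly and watch the force.

apply_moves(plan=[{"grip": 0.4, "offset": [0.1, -0.1, 1], "spin": 0}, {"grip": 0.4, "offset": [0.1, -0.1, 2], "spin": 0}, {"grip": 0.4, "offset": [0.1, -0.1, 3], "spin": 0}, {"grip": 0.4, "offset": [0.1, -0.1, 3.5], "spin": 0}, {"grip": 0.4, "offset": [0.1, -0.1, 3.5], "spin": 0}])

```text
time_s: 12.9
tcp_pos: [0.4375, -0.1814, 0.0387]
ee_rot: [[-0.009, -1.0, -0.002], [-1.0, 0.009, 0.0], [-0.0, 0.002, -1.0]]
wrist_force: [-0.5, 0.3, -0.4]
gripper_width: 0.402
gripper_force: 0.0
```

apply_moves(plan=[{"grip": 0.4, "offset": [0, 0, 0.5], "spin": 0}, {"grip": 0.4, "offset": [0, 0, 1], "spin": 0}, {"grip": 0.1, "offset": [0, 0, 1.2], "spin": 0}, {"grip": 0.1, "offset": [0, 0, 1.2], "spin": 0}, {"grip": 0.1, "offset": [0, 0, 1.2], "spin": 0}])

```text
time_s: 13.4
tcp_pos: [0.4383, -0.1814, 0.0277]
ee_rot: [[-0.009, -1.0, 0.0], [-1.0, 0.009, -0.0], [0.0, -0.0, -1.0]]
wrist_force: [-1.7, -0.6, 0.6]
gripper_width: 0.208
gripper_force: 0.2
```

apply_moves(plan=[{"grip": 0.1, "offset": [0, 0, 0], "spin": 0}, {"grip": 0.1, "offset": [0, 0, 0], "spin": 0}, {"grip": 0.1, "offset": [0, 0, 0], "spin": 0}, {"grip": 0.1, "offset": [0, 0, 0], "spin": 0}])

```text
time_s: 13.8
tcp_pos: [0.4384, -0.1814, 0.0278]
ee_rot: [[-0.009, -1.0, 0.0], [-1.0, 0.009, -0.0], [0.0, -0.0, -1.0]]
wrist_force: [0.6, 0.3, -0.0]
gripper_width: 0.14
gripper_force: 28.9
```

apply_moves(plan=[{"grip": 0.1, "offset": [0, 0, -4], "spin": 0}, {"grip": 0.1, "offset": [0, 0, -9], "spin": 0}, {"grip": 0.1, "offset": [0, 0, -14], "spin": 0}, {"grip": 0.1, "offset": [0, 0, -19], "spin": 0}, {"grip": 0.1, "offset": [0, 0, -24], "spin": 0.14}])

```text
time_s: 14.3
tcp_pos: [0.4373, -0.1812, 0.2698]
ee_rot: [[-0.152, -0.988, 0.0], [-0.988, 0.152, 0.0], [-0.0, 0.0, -1.0]]
wrist_force: [1.1, -0.1, -0.2]
gripper_width: 0.147
gripper_force: 28.9
```

apply_moves(plan=[{"grip": 0.1, "offset": [-4, 0, -8], "spin": 0.15}, {"grip": 0.1, "offset": [-9, 0, -8], "spin": 0.3}, {"grip": 0.1, "offset": [-14, 0, -8], "spin": 0.45}, {"grip": 0.1, "offset": [-19, 0, -8], "spin": 0.6}, {"grip": 0.1, "offset": [-24, 0, -8], "spin": 0.75}])

```text
time_s: 14.8
tcp_pos: [0.4664, 0.0074, 0.3463]
ee_rot: [[-0.734, -0.68, 0.001], [-0.68, 0.734, 0.001], [-0.001, -0.0, -1.0]]
wrist_force: [1.0, -0.3, -0.6]
gripper_width: 0.143
gripper_force: 28.9
```

Run:
```python
from h import *
st();to(.55,.29,.345)
```

```text
14.8 [0.4664 0.0074 0.3463] [[-0.734, -0.68, 0.001], [-0.68, 0.734, 0.001], [-0.001, -0.0, -1.0]] 0.14349287114920523 [ 1.  -0.3 -0.6]
offset [-25.34  15.05   0.15]  yaw(tool x) -137.18
```

apply_moves(plan=[{"grip": 0.1, "offset": [-4, 2.4, 0], "spin": 0.15}, {"grip": 0.1, "offset": [-8, 4.8, 0], "spin": 0.3}, {"grip": 0.1, "offset": [-12, 7.2, 0], "spin": 0.45}, {"grip": 0.1, "offset": [-16, 9.6, 0], "spin": 0.6}, {"grip": 0.1, "offset": [-20, 12, 0], "spin": 0.747}])

```text
time_s: 15.3
tcp_pos: [0.5304, 0.232, 0.3454]
ee_rot: [[-1.0, -0.009, -0.001], [-0.009, 1.0, -0.0], [0.001, -0.0, -1.0]]
wrist_force: [1.3, -0.2, 0.2]
gripper_width: 0.139
gripper_force: 28.9
```

Run:
```python
from h import *
st();to(.551,.29,.236)
```

```text
15.3 [0.5304 0.232  0.3454] [[-1.0, -0.009, -0.001], [-0.009, 1.0, -0.0], [0.001, -0.0, -1.0]] 0.13888767403369054 [ 1.3 -0.2  0.2]
offset [-2.12  5.78 10.93]  yaw(tool x) -179.47
```

apply_moves(plan=[{"grip": 0.1, "offset": [-2, 4.5, 0], "spin": 0}, {"grip": 0.1, "offset": [-2, 5.7, 2], "spin": 0}, {"grip": 0.1, "offset": [-2, 5.7, 6], "spin": 0}, {"grip": 0.1, "offset": [-2, 5.7, 9], "spin": 0}, {"grip": 0.1, "offset": [-2, 5.7, 10.8], "spin": 0}])

```text
time_s: 15.8
tcp_pos: [0.5481, 0.2868, 0.2339]
ee_rot: [[-1.0, -0.015, -0.005], [-0.015, 1.0, -0.003], [0.006, -0.003, -1.0]]
wrist_force: [0.4, 1.6, -1.1]
gripper_width: 0.144
gripper_force: 28.9
```

apply_moves(plan=[{"grip": 0.1, "offset": [0, 0, 0.2], "spin": 0}, {"grip": 0.1, "offset": [0, 0, 0.2], "spin": 0}, {"grip": 0.35, "offset": [0, 0, 0.2], "spin": 0}, {"grip": 0.35, "offset": [0, 0, 0.2], "spin": 0}, {"grip": 0.35, "offset": [0, 0, 0.2], "spin": 0}])

```text
time_s: 16.3
tcp_pos: [0.5501, 0.2877, 0.2368]
ee_rot: [[-1.0, -0.015, 0.001], [-0.015, 1.0, 0.001], [-0.001, 0.001, -1.0]]
wrist_force: [0.1, 0.2, 0.4]
gripper_width: 0.311
gripper_force: 0.0
```

apply_moves(plan=[{"grip": 0.35, "offset": [0, 0, 0], "spin": 0}, {"grip": 0.35, "offset": [0, 0, -4], "spin": 0}, {"grip": 0.35, "offset": [0, 0, -9], "spin": 0}, {"grip": 0.1, "offset": [5, -3, -11], "spin": 0}, {"grip": 0.1, "offset": [10, -6, -11], "spin": 0}])

```text
time_s: 16.8
tcp_pos: [0.468, 0.2369, 0.3474]
ee_rot: [[-1.0, -0.015, 0.005], [-0.015, 1.0, 0.004], [-0.005, 0.003, -1.0]]
wrist_force: [-1.4, 0.5, 0.7]
gripper_width: 0.249
gripper_force: 0.0
```

apply_moves(plan=[{"grip": 0, "offset": [4, -4, 0], "spin": 0}, {"grip": 0, "offset": [4, -8, 0], "spin": 0}, {"grip": 0, "offset": [4, -12, 0], "spin": 0}, {"grip": 0, "offset": [4, -16, 0], "spin": 0}, {"grip": 0, "offset": [4, -20, 0], "spin": 0}])

```text
time_s: 17.3
tcp_pos: [0.4297, 0.0342, 0.3455]
ee_rot: [[-1.0, -0.016, 0.002], [-0.016, 1.0, 0.001], [-0.002, 0.001, -1.0]]
wrist_force: [-0.2, 0.3, 0.2]
gripper_width: 0.003
gripper_force: 0.0
```

```bash
python3 m2.py t6
```

```text
17.3 [0.4297 0.0342 0.3455] [[-1.0, -0.016, 0.002], [-0.016, 1.0, 0.001], [-0.002, 0.001, -1.0]] 0.002509435661392381 [-0.2  0.3  0.2]
white [335.5 262. ] [8. 1.] [ 0.412  -0.1352  0.022 ]
spool none
front edge row 219 [0.51552965 0.30228482 0.271     ]
```

View pics/t6.png

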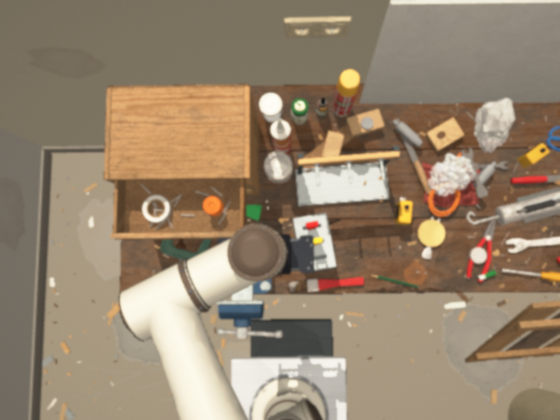

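The white tape (156,209) and spool (212,206) both lie in the drawer. Next I push it shut by the knob.

apply_moves(plan=[{"grip": 0, "offset": [1.5, 5, 0], "spin": -0.015}, {"grip": 0, "offset": [1.5, 10, 0], "spin": -0.015}, {"grip": 0, "offset": [1.5, 15, 0], "spin": -0.015}, {"grip": 0, "offset": [1.5, 20, 0], "spin": -0.015}, {"grip": 0, "offset": [1.5, 21.6, 0], "spin": -0.015}])

```text
time_s: 17.85
tcp_pos: [0.4117, 0.2549, 0.3446]
ee_rot: [[-0.999, -0.033, 0.0], [-0.033, 0.999, 0.001], [-0.0, 0.001, -1.0]]
wrist_force: [-0.2, 0.4, -0.2]
gripper_width: 0.002
gripper_force: 0.0
```

apply_moves(plan=[{"grip": 0, "offset": [0, 0, 0], "spin": 0}, {"grip": 0, "offset": [0, 0, 4], "spin": 0}, {"grip": 0, "offset": [0, 0, 8], "spin": 0}, {"grip": 0, "offset": [0, 0, 9.3], "spin": 0}, {"grip": 0, "offset": [0, 0, 9.3], "spin": 0}])

```text
time_s: 18.35
tcp_pos: [0.4111, 0.2492, 0.2498]
ee_rot: [[-1.0, -0.029, -0.004], [-0.029, 1.0, -0.004], [0.004, -0.004, -1.0]]
wrist_force: [0.3, 0.1, 0.7]
gripper_width: 0.006
gripper_force: 0.0
```

apply_moves(plan=[{"grip": 0, "offset": [-2, 0, 0], "spin": 0}, {"grip": 0, "offset": [-4, 0, 0], "spin": 0}, {"grip": 0, "offset": [-6, 0, 0], "spin": 0}, {"grip": 0, "offset": [-8, 0, 0], "spin": 0}, {"grip": 0, "offset": [-10, 0, 0], "spin": 0}])

```text
time_s: 18.85
tcp_pos: [0.5128, 0.2532, 0.2535]
ee_rot: [[-1.0, -0.029, 0.001], [-0.029, 1.0, -0.0], [-0.001, -0.0, -1.0]]
wrist_force: [-1.5, -0.8, 0.5]
gripper_width: 0.003
gripper_force: 0.8
```

apply_moves(plan=[{"grip": 0, "offset": [-2, 0, 0], "spin": 0}, {"grip": 0, "offset": [-4, 0, 0], "spin": 0}, {"grip": 0, "offset": [-5, 0, 0], "spin": 0}, {"grip": 0, "offset": [-6, 0, 0], "spin": 0}, {"grip": 0, "offset": [-6.2, 0, 0], "spin": 0}])

```text
time_s: 19.35
tcp_pos: [0.5746, 0.256, 0.2523]
ee_rot: [[-1.0, -0.029, 0.001], [-0.029, 1.0, 0.0], [-0.001, 0.0, -1.0]]
wrist_force: [-1.7, -0.7, 1.7]
gripper_width: 0.003
gripper_force: 0.9
```

apply_moves(plan=[{"grip": 0, "offset": [-0.3, -0.3, 0], "spin": 0}, {"grip": 0, "offset": [-0.6, -0.3, 0], "spin": 0}, {"grip": 0, "offset": [-0.8, -0.3, 0], "spin": 0}])

```text
time_s: 19.65
tcp_pos: [0.5757, 0.2541, 0.2516]
ee_rot: [[-0.999, -0.031, -0.013], [-0.031, 1.0, -0.001], [0.013, -0.0, -1.0]]
wrist_force: [-20.2, 4.8, 9.6]
gripper_width: 0.002
gripper_force: 10.6
```

apply_moves(plan=[{"grip": 0, "offset": [-0.2, 0, 0], "spin": 0}, {"grip": 0, "offset": [-0.4, 0, 0], "spin": 0}, {"grip": 0, "offset": [-0.4, 0, 0], "spin": 0}])

```text
time_s: 19.95
tcp_pos: [0.5761, 0.2541, 0.2516]
ee_rot: [[-0.999, -0.032, -0.021], [-0.032, 0.999, -0.003], [0.021, -0.002, -1.0]]
wrist_force: [-28.7, 4.8, 13.1]
gripper_width: 0.006
gripper_force: 13.9
```

apply_moves(plan=[{"grip": 0, "offset": [3, 0, 0], "spin": 0}, {"grip": 0, "offset": [8, 0, 0], "spin": 0}, {"grip": 0, "offset": [10, 0, -4], "spin": 0}, {"grip": 0.3, "offset": [10, -3, -8], "spin": 0}, {"grip": 0.5, "offset": [11, -7, -9], "spin": 0}])

```text
time_s: 20.45
tcp_pos: [0.4792, 0.1814, 0.3469]
ee_rot: [[-0.999, -0.035, 0.009], [-0.035, 0.999, 0.004], [-0.01, 0.004, -1.0]]
wrist_force: [0.9, -1.2, 0.2]
gripper_width: 0.114
gripper_force: 0.0
```

Run:
```python
from h import *
st()
a=cap("top");np.savez("top2.npz",**a)
b=cap("side")["img"][150:420,0:400]
cv2.imwrite("pics/t7.png",np.hstack([cv2.resize(a["img"][70:300,90:420],(430,300)),cv2.resize(b,(370,300))]))
for nm in("top2.npz",):
    T=dict(np.load(nm));v=T["img"][176:205,125:140].sum(-1).mean(1);print(v.astype(int))
    print([ (q,ray(T,132,q,.271)[0].round(3)) for q in (178,182,186)])
```

```text
20.45 [0.4792 0.1814 0.3469] [[-0.999, -0.035, 0.009], [-0.035, 0.999, 0.004], [-0.01, 0.004, -1.0]] 0.11378594669130127 [ 0.9 -1.2  0.2]
[438 429 389 320 264 238 226 218 221 230 230 222 215 214 223 236 246 256
 263 268 269 269 274 280 289 294 296 295 292]
[(178, np.float64(0.613)), (182, np.float64(0.603)), (186, np.float64(0.594))]
```

View pics/t7.png

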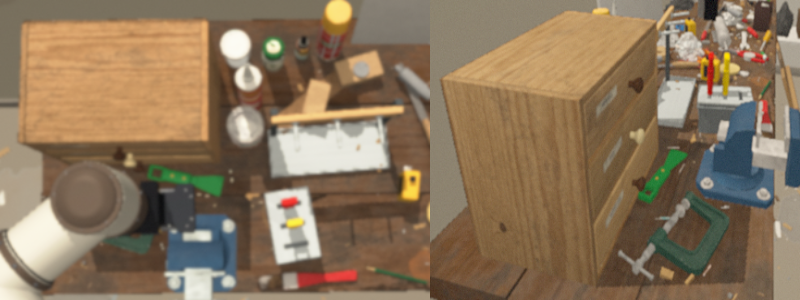

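The drawer is flush shut in both panels. The green look-alike has fallen and now lies flat on the bench at about (185,180) in the left panel; it's no part of the job. Red (left panel 288,202) and yellow (295,222) still stand in the box. Knives next, starting with red.

apply_moves(plan=[{"grip": 0.6, "offset": [-1.8, -5, 1], "spin": -0.12}, {"grip": 0.6, "offset": [-1.8, -10, 2], "spin": -0.12}, {"grip": 0.6, "offset": [-1.8, -15, 3], "spin": -0.12}, {"grip": 0.6, "offset": [-1.8, -20, 4], "spin": -0.12}, {"grip": 0.6, "offset": [-1.8, -24, 5], "spin": -0.12}])

```text
time_s: 21.05
tcp_pos: [0.5031, -0.0605, 0.2917]
ee_rot: [[-0.989, -0.15, 0.002], [-0.15, 0.989, 0.0], [-0.002, 0.0, -1.0]]
wrist_force: [0.9, 0.4, -0.4]
gripper_width: 0.583
gripper_force: 0.0
```

apply_moves(plan=[{"grip": 0.6, "offset": [0, 0, 0], "spin": 0}, {"grip": 0.6, "offset": [0, 0, 0], "spin": 0}])

```text
time_s: 21.25
tcp_pos: [0.5031, -0.0598, 0.2914]
ee_rot: [[-0.989, -0.147, -0.0], [-0.147, 0.989, 0.0], [0.0, 0.0, -1.0]]
wrist_force: [0.3, 0.6, 0.1]
gripper_width: 0.593
gripper_force: 0.0
```

Run:
```python
from h import *
st();to(.5045,-.0655,.141)
```

```text
21.25 [ 0.5031 -0.0598  0.2914] [[-0.989, -0.147, -0.0], [-0.147, 0.989, 0.0], [0.0, 0.0, -1.0]] 0.5932916611060789 [0.3 0.6 0.1]
offset [-0.05 -0.59 15.04]  yaw(tool x) -171.52
```

apply_moves(plan=[{"grip": 0.6, "offset": [-0.1, -0.6, 0], "spin": -0.007}, {"grip": 0.6, "offset": [-0.1, -0.6, 4], "spin": -0.007}, {"grip": 0.6, "offset": [-0.1, -0.6, 8], "spin": -0.007}, {"grip": 0.6, "offset": [-0.1, -0.6, 12], "spin": -0.007}, {"grip": 0.6, "offset": [-0.1, -0.6, 15], "spin": -0.007}])

```text
time_s: 21.75
tcp_pos: [0.5049, -0.0634, 0.14]
ee_rot: [[-0.987, -0.159, -0.001], [-0.159, 0.987, 0.0], [0.001, 0.0, -1.0]]
wrist_force: [0.1, -0.3, -0.3]
gripper_width: 0.602
gripper_force: 0.0
```

apply_moves(plan=[{"grip": 0.6, "offset": [0, 0, 0], "spin": 0}, {"grip": 0.1, "offset": [0, 0, 0], "spin": 0}, {"grip": 0.1, "offset": [0, 0, 0], "spin": 0}, {"grip": 0.1, "offset": [0, 0, 0], "spin": 0}, {"grip": 0.1, "offset": [0, 0, 0], "spin": 0}])

```text
time_s: 22.25
tcp_pos: [0.5063, -0.0645, 0.1434]
ee_rot: [[-0.988, -0.157, 0.004], [-0.157, 0.988, 0.001], [-0.004, 0.0, -1.0]]
wrist_force: [-0.5, 2.1, 3.6]
gripper_width: 0.368
gripper_force: 29.7
```

apply_moves(plan=[{"grip": 0.1, "offset": [0, 0, 0], "spin": 0}, {"grip": 0.1, "offset": [0, 0, 0], "spin": 0}, {"grip": 0.1, "offset": [0, 0, 0], "spin": 0}])

```text
time_s: 22.55
tcp_pos: [0.5065, -0.0645, 0.1433]
ee_rot: [[-0.988, -0.157, 0.004], [-0.157, 0.988, 0.0], [-0.004, -0.0, -1.0]]
wrist_force: [-0.6, 2.1, 5.1]
gripper_width: 0.363
gripper_force: 29.7
```

apply_moves(plan=[{"grip": 0.1, "offset": [0, 0, -2], "spin": 0}, {"grip": 0.1, "offset": [0, 0, -4], "spin": 0}, {"grip": 0.1, "offset": [0, 0, -7], "spin": 0}, {"grip": 0.1, "offset": [0, 0, -10], "spin": 0.09}, {"grip": 0.1, "offset": [0, 0, -10], "spin": 0.09}])

```text
time_s: 23.05
tcp_pos: [0.5073, -0.0649, 0.246]
ee_rot: [[-0.998, -0.066, 0.009], [-0.066, 0.998, 0.0], [-0.009, -0.0, -1.0]]
wrist_force: [1.4, 0.3, -0.6]
gripper_width: 0.363
gripper_force: 29.9
```

Run:
```python
from h import *
st();to(.557,-.0805,.202)
c=cap("side");a=c["img"];cv2.imwrite("pics/k1.png",cv2.resize(a[150:290,220:380],None,fx=4,fy=4))
```

```text
23.05 [ 0.5073 -0.0649  0.246 ] [[-0.998, -0.066, 0.009], [-0.066, 0.998, 0.0], [-0.009, -0.0, -1.0]] 0.3628256231851711 [ 1.4  0.3 -0.6]
offset [-4.81 -1.89  4.44]  yaw(tool x) -176.19
```

View pics/k1.png

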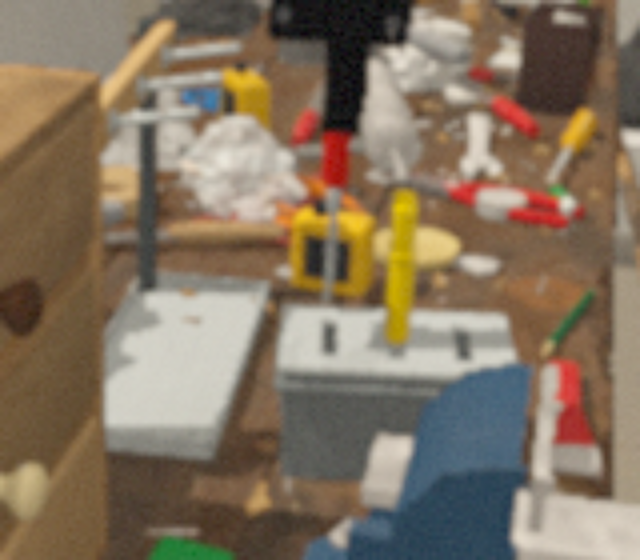

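apply_moves(plan=[{"grip": 0.1, "offset": [-4.8, -1.9, 0], "spin": 0}, {"grip": 0.1, "offset": [-4.8, -1.9, 2], "spin": 0}, {"grip": 0.1, "offset": [-4.8, -1.9, 4.5], "spin": 0}, {"grip": 0.1, "offset": [-4.8, -1.9, 4.5], "spin": 0}, {"grip": 0.1, "offset": [-4.8, -1.9, 4.5], "spin": 0}])

```text
time_s: 23.6
tcp_pos: [0.5538, -0.0807, 0.1958]
ee_rot: [[-0.998, -0.068, -0.003], [-0.068, 0.998, -0.001], [0.003, -0.001, -1.0]]
wrist_force: [-0.2, 0.3, 0.7]
gripper_width: 0.361
gripper_force: 29.9
```

Run:
```python
from h import *
st();to(.557,-.0812,.200);to(.626,-.077,.200)
c=cap("top");X=cloud(c);a=c["img"];cv2.imwrite("pics/k2.png",cv2.resize(a[150:260,285:405],None,fx=5,fy=5))
```

```text
23.6 [ 0.5538 -0.0807  0.1958] [[-0.998, -0.068, -0.003], [-0.068, 0.998, -0.001], [0.003, -0.001, -1.0]] 0.3612582153038007 [-0.2  0.3  0.7]
offset [-0.32 -0.07 -0.42]  yaw(tool x) -176.13
offset [-7.23 -0.11 -0.45]  yaw(tool x) -176.13
```

View pics/k2.png

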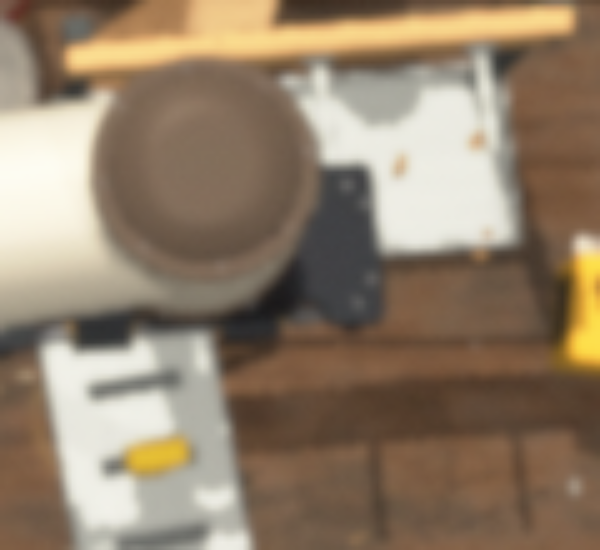

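The wrist hides peg 3, so I'll insert slowly and watch the force.

apply_moves(plan=[{"grip": 0.1, "offset": [0, -0.1, -0.4], "spin": 0}, {"grip": 0.1, "offset": [-1.5, -0.1, -0.4], "spin": 0}, {"grip": 0.1, "offset": [-3, -0.1, -0.4], "spin": 0}, {"grip": 0.1, "offset": [-4, -0.1, -0.4], "spin": 0}, {"grip": 0.1, "offset": [-4.8, -0.1, -0.4], "spin": 0}])

```text
time_s: 24.15
tcp_pos: [0.6032, -0.0782, 0.2017]
ee_rot: [[-0.998, -0.067, 0.002], [-0.067, 0.998, 0.0], [-0.002, 0.0, -1.0]]
wrist_force: [-1.2, -0.3, -1.5]
gripper_width: 0.364
gripper_force: 29.9
```

apply_moves(plan=[{"grip": 0.1, "offset": [-0.8, 0, 0], "spin": 0}, {"grip": 0.1, "offset": [-1.6, 0, 0.1], "spin": 0}, {"grip": 0.1, "offset": [-2.2, 0, 0.2], "spin": 0}, {"grip": 0.1, "offset": [-2.2, 0, 0.2], "spin": 0}])

```text
time_s: 24.55
tcp_pos: [0.6249, -0.0767, 0.1982]
ee_rot: [[-0.998, -0.067, -0.0], [-0.067, 0.998, -0.0], [0.0, -0.0, -1.0]]
wrist_force: [-0.7, 0.0, -0.3]
gripper_width: 0.365
gripper_force: 29.9
```

Run:
```python
from h import *
st();c=cap("side");a=c["img"];cv2.imwrite("pics/k3.png",cv2.resize(a[130:230,220:340],None,fx=5,fy=5))
```

```text
24.55 [ 0.6249 -0.0767  0.1982] [[-0.998, -0.067, -0.0], [-0.067, 0.998, -0.0], [0.0, -0.0, -1.0]] 0.36546323857993507 [-0.7  0.  -0.3]
```

View pics/k3.png

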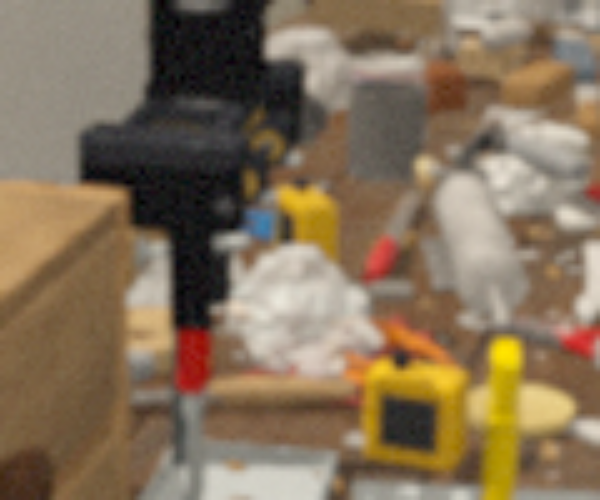

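No contact so far, and the red knife is at the left peg (k3 193,360). I'll lower it until it rests.

apply_moves(plan=[{"grip": 0.1, "offset": [0, 0, 0.3], "spin": 0}, {"grip": 0.1, "offset": [0, 0, 0.6], "spin": 0}, {"grip": 0.1, "offset": [0, 0, 0.8], "spin": 0}])

```text
time_s: 24.9
tcp_pos: [0.6239, -0.0769, 0.1904]
ee_rot: [[-0.998, -0.067, -0.001], [-0.067, 0.998, -0.0], [0.001, -0.0, -1.0]]
wrist_force: [-1.8, 0.0, 3.6]
gripper_width: 0.365
gripper_force: 29.8
```

apply_moves(plan=[{"grip": 0.1, "offset": [0, 0, 0.2], "spin": 0}, {"grip": 0.1, "offset": [0, 0, 0.3], "spin": 0}, {"grip": 0.1, "offset": [0, 0, 0.3], "spin": 0}])

```text
time_s: 25.2
tcp_pos: [0.6245, -0.077, 0.1901]
ee_rot: [[-0.998, -0.068, 0.002], [-0.068, 0.998, -0.001], [-0.002, -0.001, -1.0]]
wrist_force: [-2.6, 0.4, 7.5]
gripper_width: 0.364
gripper_force: 29.8
```

apply_moves(plan=[{"grip": 0.65, "offset": [0, 0, 0], "spin": 0}, {"grip": 0.65, "offset": [0, 0, 0], "spin": 0}, {"grip": 0.65, "offset": [0, 0, 0], "spin": 0}, {"grip": 0.65, "offset": [0, 0, 0], "spin": 0}, {"grip": 0.65, "offset": [0, 0, 0], "spin": 0}])

```text
time_s: 25.7
tcp_pos: [0.6243, -0.0768, 0.1874]
ee_rot: [[-0.998, -0.067, -0.0], [-0.067, 0.998, -0.0], [0.0, -0.0, -1.0]]
wrist_force: [-0.0, 0.4, -0.7]
gripper_width: 0.634
gripper_force: 0.0
```

apply_moves(plan=[{"grip": 0.65, "offset": [0, 0, -2], "spin": 0}, {"grip": 0.65, "offset": [0, 0, -5], "spin": 0}, {"grip": 0.65, "offset": [0, 0, -10], "spin": 0}, {"grip": 0.65, "offset": [4, 0, -11], "spin": 0}, {"grip": 0.65, "offset": [8, 0, -11], "spin": 0}])

```text
time_s: 26.2
tcp_pos: [0.5454, -0.0821, 0.3]
ee_rot: [[-0.998, -0.067, 0.005], [-0.067, 0.998, 0.0], [-0.005, -0.0, -1.0]]
wrist_force: [-0.5, -0.2, -0.1]
gripper_width: 0.649
gripper_force: 0.0
```

apply_moves(plan=[{"grip": 0.6, "offset": [4, 0, 0], "spin": -0.09}, {"grip": 0.6, "offset": [8, -0.5, 0], "spin": -0.09}, {"grip": 0.6, "offset": [8, -0.5, 0], "spin": -0.09}])

```text
time_s: 26.5
tcp_pos: [0.4607, -0.0932, 0.2984]
ee_rot: [[-0.988, -0.156, -0.0], [-0.156, 0.988, 0.001], [0.0, 0.001, -1.0]]
wrist_force: [1.6, -1.5, 0.6]
gripper_width: 0.603
gripper_force: 0.0
```

Run:
```python
from h import *
st();to(.465,-.0735,.141)
c=cap("side");a=c["img"];cv2.imwrite("pics/k4.png",cv2.resize(a[150:250,220:340],None,fx=5,fy=5))
```

```text
26.5 [ 0.4607 -0.0932  0.2984] [[-0.988, -0.156, -0.0], [-0.156, 0.988, 0.001], [0.0, 0.001, -1.0]] 0.6030601214402116 [ 1.6 -1.5  0.6]
offset [-0.73  1.86 15.74]  yaw(tool x) -171.04
```

View pics/k4.png

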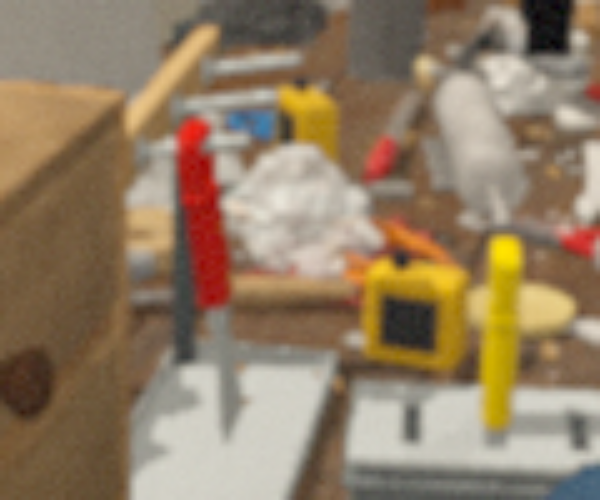

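The red knife hangs on the left peg (k4 205,200). Now yellow, to the right peg.

apply_moves(plan=[{"grip": 0.6, "offset": [-0.6, 1.9, 0], "spin": 0}, {"grip": 0.6, "offset": [-0.6, 1.9, 3], "spin": 0}, {"grip": 0.6, "offset": [-0.6, 1.9, 6], "spin": 0}, {"grip": 0.6, "offset": [-0.6, 1.9, 9], "spin": 0}, {"grip": 0.6, "offset": [-0.6, 1.9, 10], "spin": 0}])

```text
time_s: 27.05
tcp_pos: [0.4673, -0.0727, 0.1947]
ee_rot: [[-0.988, -0.156, -0.006], [-0.156, 0.988, -0.0], [0.006, 0.0, -1.0]]
wrist_force: [-0.4, -0.6, -0.3]
gripper_width: 0.599
gripper_force: 0.0
```

Run:
```python
from h import *
st();to(.465,-.0735,.141)
```

```text
27.05 [ 0.4673 -0.0727  0.1947] [[-0.988, -0.156, -0.006], [-0.156, 0.988, -0.0], [0.006, 0.0, -1.0]] 0.5985501699848146 [-0.4 -0.6 -0.3]
offset [ 0.2  -0.05  5.37]  yaw(tool x) -171.02
```

apply_moves(plan=[{"grip": 0.6, "offset": [0.2, -0.1, 2.5], "spin": 0}, {"grip": 0.6, "offset": [0.2, -0.1, 5.5], "spin": 0}, {"grip": 0.6, "offset": [0.2, -0.1, 5.5], "spin": 0}, {"grip": 0.1, "offset": [0.2, -0.1, 5.5], "spin": 0}, {"grip": 0.1, "offset": [0.2, -0.1, 5.5], "spin": 0}])

```text
time_s: 27.55
tcp_pos: [0.4679, -0.074, 0.1445]
ee_rot: [[-0.988, -0.157, 0.004], [-0.157, 0.988, 0.0], [-0.004, -0.001, -1.0]]
wrist_force: [-0.2, 0.1, -0.6]
gripper_width: 0.5
gripper_force: 0.0
```

apply_moves(plan=[{"grip": 0.1, "offset": [0, 0, 0], "spin": 0}, {"grip": 0.1, "offset": [0, 0, 0], "spin": 0}, {"grip": 0.1, "offset": [0, 0, 0], "spin": 0}, {"grip": 0.1, "offset": [0, 0, 0], "spin": 0}, {"grip": 0.1, "offset": [0, 0, 0], "spin": 0}])

```text
time_s: 28.05
tcp_pos: [0.4672, -0.074, 0.144]
ee_rot: [[-0.988, -0.157, 0.003], [-0.157, 0.988, 0.0], [-0.003, -0.0, -1.0]]
wrist_force: [-0.8, 1.1, 5.5]
gripper_width: 0.365
gripper_force: 29.9
```

apply_moves(plan=[{"grip": 0.1, "offset": [0, 0, -2], "spin": 0}, {"grip": 0.1, "offset": [0, 0, -4], "spin": 0}, {"grip": 0.1, "offset": [0, 0, -7], "spin": 0}, {"grip": 0.1, "offset": [0, 0, -10], "spin": 0.09}, {"grip": 0.1, "offset": [0, 0, -11], "spin": 0.09}])

```text
time_s: 28.55
tcp_pos: [0.4672, -0.0741, 0.2554]
ee_rot: [[-0.998, -0.067, 0.005], [-0.067, 0.998, 0.0], [-0.005, -0.0, -1.0]]
wrist_force: [0.9, -0.3, -0.7]
gripper_width: 0.361
gripper_force: 30.2
```

Run:
```python
from h import *
st();to(.555,-.2415,.255)
```

```text
28.55 [ 0.4672 -0.0741  0.2554] [[-0.998, -0.067, 0.005], [-0.067, 0.998, 0.0], [-0.005, -0.0, -1.0]] 0.3609414229474249 [ 0.9 -0.3 -0.7]
offset [ -7.64 -17.29   0.08]  yaw(tool x) -176.16
```

apply_moves(plan=[{"grip": 0.1, "offset": [-2, -4.3, 0], "spin": 0}, {"grip": 0.1, "offset": [-4, -8.6, 0], "spin": 0}, {"grip": 0.1, "offset": [-6, -13, 0], "spin": 0}, {"grip": 0.1, "offset": [-7.6, -17.3, 0], "spin": 0}, {"grip": 0.1, "offset": [-7.6, -17.3, 3], "spin": 0}])

```text
time_s: 29.05
tcp_pos: [0.5572, -0.2466, 0.224]
ee_rot: [[-0.998, -0.065, 0.007], [-0.065, 0.998, -0.003], [-0.007, -0.004, -1.0]]
wrist_force: [0.7, 0.6, -1.4]
gripper_width: 0.364
gripper_force: 30.2
```

apply_moves(plan=[{"grip": 0.1, "offset": [0, 0, 2], "spin": 0}, {"grip": 0.1, "offset": [0, 0, 2.4], "spin": 0}, {"grip": 0.1, "offset": [0, 0, 2.4], "spin": 0}, {"grip": 0.1, "offset": [0, 0, 2.4], "spin": 0}])

```text
time_s: 29.45
tcp_pos: [0.5541, -0.2415, 0.1996]
ee_rot: [[-0.998, -0.068, 0.001], [-0.068, 0.998, -0.001], [-0.001, -0.001, -1.0]]
wrist_force: [-0.8, -0.2, -1.0]
gripper_width: 0.365
gripper_force: 30.2
```

Run:
```python
from h import *
st();to(.635,-.237,.1995)
```

```text
29.45 [ 0.5541 -0.2415  0.1996] [[-0.998, -0.068, 0.001], [-0.068, 0.998, -0.001], [-0.001, -0.001, -1.0]] 0.36512043689424617 [-0.8 -0.2 -1. ]
offset [-8.1  -0.1   0.03]  yaw(tool x) -176.09
```

apply_moves(plan=[{"grip": 0.1, "offset": [-1.5, 0, -0.1], "spin": 0}, {"grip": 0.1, "offset": [-3, 0, -0.1], "spin": 0}, {"grip": 0.1, "offset": [-4, 0, -0.1], "spin": 0}, {"grip": 0.1, "offset": [-5, 0, -0.1], "spin": 0}, {"grip": 0.1, "offset": [-5.5, 0, -0.1], "spin": 0}])

```text
time_s: 29.95
tcp_pos: [0.6094, -0.2377, 0.2001]
ee_rot: [[-0.998, -0.068, 0.001], [-0.068, 0.998, -0.0], [-0.001, -0.0, -1.0]]
wrist_force: [-0.7, -1.0, -0.6]
gripper_width: 0.362
gripper_force: 30.2
```

apply_moves(plan=[{"grip": 0.1, "offset": [-0.8, 0, 0], "spin": 0}, {"grip": 0.1, "offset": [-1.6, 0, 0.1], "spin": 0}, {"grip": 0.1, "offset": [-2.5, 0, 0.2], "spin": 0}, {"grip": 0.1, "offset": [-2.5, 0, 0.5], "spin": 0}, {"grip": 0.1, "offset": [-2.5, 0, 0.8], "spin": 0}])

```text
time_s: 30.45
tcp_pos: [0.6336, -0.2363, 0.1915]
ee_rot: [[-0.998, -0.067, -0.0], [-0.067, 0.998, -0.0], [0.0, -0.0, -1.0]]
wrist_force: [-1.4, 2.6, 7.8]
gripper_width: 0.365
gripper_force: 30.1
```

apply_moves(plan=[{"grip": 0.1, "offset": [0, 0, 0.2], "spin": 0}, {"grip": 0.1, "offset": [0, 0, 0.4], "spin": 0}, {"grip": 0.1, "offset": [0, 0, 0.4], "spin": 0}])

```text
time_s: 30.75
tcp_pos: [0.6338, -0.2364, 0.1913]
ee_rot: [[-0.998, -0.068, 0.003], [-0.068, 0.998, -0.002], [-0.003, -0.002, -1.0]]
wrist_force: [-3.2, 3.7, 9.3]
gripper_width: 0.367
gripper_force: 30.1
```

Contact is at z≈0.191, the same as for the red knife, so it rests on the peg. I'll release and back away.

apply_moves(plan=[{"grip": 0.65, "offset": [0, 0, 0], "spin": 0}, {"grip": 0.65, "offset": [0, 0, 0], "spin": 0}, {"grip": 0.65, "offset": [0, 0, 0], "spin": 0}, {"grip": 0.65, "offset": [0, 0, 0], "spin": 0}, {"grip": 0.65, "offset": [0, 0, 0], "spin": 0}])

```text
time_s: 31.25
tcp_pos: [0.6333, -0.2363, 0.1873]
ee_rot: [[-0.998, -0.067, -0.001], [-0.067, 0.998, 0.0], [0.001, 0.0, -1.0]]
wrist_force: [-1.2, -0.7, 0.7]
gripper_width: 0.634
gripper_force: 0.0
```

apply_moves(plan=[{"grip": 0.65, "offset": [0, 0, -2], "spin": 0}, {"grip": 0.65, "offset": [0, 0, -5], "spin": 0}, {"grip": 0.65, "offset": [0, 0, -10], "spin": 0}, {"grip": 0.65, "offset": [4, 0, -13], "spin": 0}, {"grip": 0.65, "offset": [9, 0, -13], "spin": 0}])

```text
time_s: 31.75
tcp_pos: [0.5459, -0.2431, 0.3222]
ee_rot: [[-0.998, -0.069, 0.009], [-0.069, 0.998, -0.004], [-0.009, -0.004, -1.0]]
wrist_force: [-0.2, -0.2, -0.7]
gripper_width: 0.649
gripper_force: 0.0
```

apply_moves(plan=[{"grip": 0.65, "offset": [5, -5, 0], "spin": 0}, {"grip": 0.65, "offset": [10, -10, 0], "spin": 0}, {"grip": 0.65, "offset": [12, -14, 0], "spin": 0}, {"grip": 0.65, "offset": [14, -18, 0], "spin": 0}, {"grip": 0.65, "offset": [14, -18, 0], "spin": 0}])

```text
time_s: 32.25
tcp_pos: [0.414, -0.4336, 0.3178]
ee_rot: [[-0.998, -0.065, -0.0], [-0.065, 0.998, -0.0], [0.0, -0.0, -1.0]]
wrist_force: [0.3, 1.2, -0.6]
gripper_width: 0.654
gripper_force: 0.0
```

Run:
```python
from h import *
st()
a=cap("top")["img"];b=cap("side")["img"]
cv2.imwrite("pics/f.png",np.hstack([cv2.resize(a[70:300,90:460],(480,300)),cv2.resize(b[130:260,200:340],(320,300))]))
```

```text
32.25 [ 0.414  -0.4336  0.3178] [[-0.998, -0.065, -0.0], [-0.065, 0.998, -0.0], [0.0, -0.0, -1.0]] 0.6542468888930744 [ 0.3  1.2 -0.6]
```

View pics/f.png

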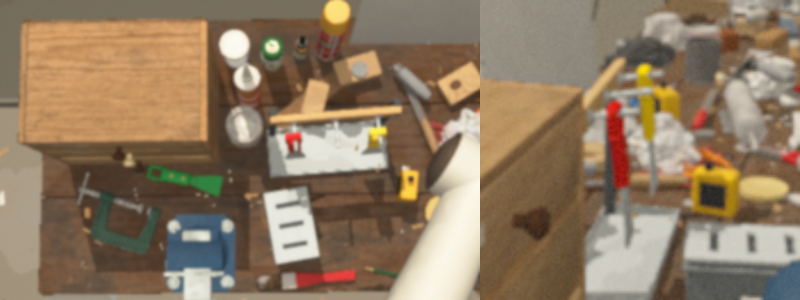

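Both knives hang on their pegs (top panel 292,140 and 377,137), the drawer is shut, and the tin, tape measure and brush are unmoved. I'll let things settle, then hand in.

apply_moves(plan=[{"grip": 0.65, "offset": [0, 0, 0], "spin": 0}, {"grip": 0.65, "offset": [0, 0, 0], "spin": 0}, {"grip": 0.65, "offset": [0, 0, 0], "spin": 0}, {"grip": 0.65, "offset": [0, 0, 0], "spin": 0}, {"grip": 0.65, "offset": [0, 0, 0], "spin": 0}])

```text
time_s: 32.85
tcp_pos: [0.4165, -0.4306, 0.3179]
ee_rot: [[-0.998, -0.068, 0.0], [-0.068, 0.998, -0.0], [-0.0, -0.0, -1.0]]
wrist_force: [0.1, -0.1, -0.4]
gripper_width: 0.652
gripper_force: 0.0
```

```bash
python3 -c "
from station import r
print(r.finish_job())"
```

```text
the job is handed in; nothing more can be done
None
```

The job is handed in at about 33 s: the white tape and thread spool are in the shut top drawer, and the red and yellow knives hang on the left and right pegs (no blue knife or yellow tape was there); the green look-alike knife fell over during the drawer work, possibly knocked by the arm or drawer, and I left it lying.

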